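Push a spacer under a sprung hold-down flap

TASK

Load the white spacer block that waits in the guide of the hold-down fixture, without grasping it: press the long thumb plate down with one fingertip so that the sprung flap is held open, and meanwhile push the block along the guide with the other fingertip, under the raised flap and fully home against the back stop. Then let the flap close onto the block and move clear. Never pick up or tip the block, and leave the loose parts lying around the fixture where they are.

Things in the scene. Friction and masses are not known exactly. Their poses are not given: they have to be found in the camera images.
- fixture: Fixed metal hold-down fixture, base plate 160 x 84 x 6 mm. Origin on the guide lane's centreline at the flap's front edge, at the base's underside (table height); +x along the lane in the pushing direction, +y left (thumb plate side), z up. Lane floor at z = 6 mm, 40 mm wide between rails with tops at z = 14 mm, from x = -114 mm. Behind x = -10 mm only the thumb plate stands above the rails.
- stop (a point): Foot of the back stop's face at the end of the lane, on its centreline at the lane floor: x = +24 mm, z = 6 mm in the fixture's frame. The stop is 20 mm high. With the 36 mm long block home, the block's centre is 18 mm and its rear face 36 mm in front of this point.
- hinge (a point): Front end of the flap's hinge axis, at x = 0, y = +30, z = 36 mm in the fixture's frame; the axis runs along the fixture's x. Its two bearing cheeks stand at x = -6 and x = +28 mm, y = 23 to 37 mm, up to z = 43 mm.
- spacer_block: White spacer block, 36 x 36 mm and 24 mm high, about 40 g, loose in the guide lane in front of the flap. Origin at the centre of its underside; z up. At the start it lies square in the lane, its centre at x = -64 to -36 mm in the fixture's frame.
- thumb_plate (a point): Steel plate 125 (x, along the lane) x 36 x 3 mm, part of the flap, left of the lane. This point is its centre. Fixture frame: from x = -105 to +19 mm; at rest it slopes up outward by 30 deg, centre y = +65, z = 45 mm; at its stop down outward by 12 deg, centre y = +62, z = 19 mm. At its middle pressing takes 3 to 6 N, nearer the hinge more; a fingertip can slide along it while holding it down.
- flap_pad (a point): Grey plastic pad 20 x 20 x 14 mm at the flap's other end, over the lane from x = 0 to 20 mm in the fixture's frame. This point is the centre of its underside (tilted 24 deg at rest). At rest it hangs into the lane and bars the block's way; it rises as the thumb plate is pressed.
- flap (a joint): Angle of the sprung flap (rad): 0 closed and empty, grows as the thumb plate is pressed, stop at 0.73. The block passes under the pad from about 0.5 on; resting on the block it reads about 0.42.
- flat_spacer: Bystander: white flat spacer with two holes, 32 x 50 x 12 mm, on the table to the right of the fixture; origin at the centre of its underside.
- bush: Bystander: white flanged bush, 44 mm across, 23 mm high, on the table to the right of the fixture; origin at the centre of its underside.
- hex_key: Bystander: L-shaped steel hex key, 36 x 89 x 7 mm, on the table to the left of the fixture; origin at the centre of its underside.
- seal_ring: Bystander: black seal ring, 40 mm across, 8 mm high, on the table behind the fixture; origin at its centre, underside.
Things that resemble listed ones, but are neither listed nor needed, are in the scene too. Leave any brown look-alike of the spacer_block alone.

How it is judged:
By the outcome, as a careful person would: the job done as asked, in the order asked, and still so for the second after the job is handed in, with the robot touching nothing.
It also fails if it takes over 35 s, if anything falls off the work surface, if the arm or the gripper's body presses on something with over 40 N, if the wrist force passes 120 N, or if a joint passes its speed limit or range.

ROBOT

A 7-joint arm with a two-finger parallel gripper is mounted at the origin on a cart in front of the work surface, level with it; the furniture and walls round the work are solid. World frame = base frame: x ahead of the robot, y to its left, z up, the work surface at z = 0. Lengths are in m, angles in rad, forces in N, time in s.
With the tool pointing down it reaches from about 0.425 to 0.925 m from the base axis. Payload 6.8 kg.
Tool frame: the origin (TCP) lies at the very end of the fingers, on their centre line; the grasp point (between the pads) lies 19 mm behind it (bot.grip_depth is the distance from the TCP to the grasp point, in m); y points along the fingers, x is the direction in which the jaws open and shut, and the axes are right-handed (so a half turn about y gives the same grasp; the last joint's range is limited). The gripper opens to 88 mm and grips with 3 to 60 N. Pads are 20 mm wide; open, the fingers measure 115 mm over their backs; the gripper's body (75 mm by 178 mm) begins 61 mm behind the grasp point.
Start: joints at [-1.245, 0.477, 0.022, 1.555, -0.011, 1.109, -0.083], TCP at [0.284, 0.612, 0.223] pointing down, gripper open.
Joint ranges: [-2.96, 2.96], [-0.34, 2.1], [-1.41, 1.46], [0.24, 2.44], [-1.37, 4.51], [0.17, 1.92], [-2.96, 2.96]. Speed limits (rad/s): [2.39, 2.39, 3.14, 3.14, 3.14, 3.14, 3.14].

INTERFACE

Orientations are given as a 3x3 rotation matrix whose columns are the frame's x, y, z axes.
In Python, from rig import bot, imaging gives the robot as it stands.
- The arm moves only by the tool step_arm, never from a script. Its argument "increments" is a list of rows, each a list of 2 entries, a list of its own where there are three numbers: the shift along the world's x, y, z in cm, then the turn about the world's z in rad. A call has 1 to 20 rows; each row is the pose to reach, as a shift and turn from the pose commanded when the call began; what a row does not reach only later rows make up. A row lasts 1/12 s, in which the tool goes at most 41.7 mm and 7.16 degrees, less where a joint would pass 70% of its speed; a pose out of reach is approached as far as the arm can. A call with a gripper value outside its range is refused whole. "grip" is the opening, from 0 (shut) to 1 (fully open), set as the call begins (left out, the last holds). The fingers move at their own pace and stop on an object; the grip force is fixed at half the most. Time passes only in rows, so rows that repeat a pose let the fingers close. It gives the time, the measured TCP pose, the force and the opening at its end, in the units of the state.
- bot.sense(): the state, without advancing time (a new reading comes with each control period).
- imaging.camera(name): name is "side" or "top"; returns a dict with "frame" (400x640x3 uint8, red, green, blue), "z_map" (400x640 float32, m along the optical axis (not along the pixel's ray), 0 where there is no reading), "fov_y" (degrees; the focal length in pixels is half the picture's height over the tangent of half this angle, whatever the lens; pixels are square), "cx", "cy" (the principal point, pixels), "dist_coeffs" ([k1, k2, p1, p2, k3] as OpenCV has them; the pictures are not rectified), "position" and "rotation" of the camera in the world. Camera axes: x right, y down, z forward; pixel columns grow to the right and rows downward; lengths in m; the calibration is good to about 2 mm. A picture is of the moment at which its call begins.
- bot.sign_off(): hands the job in, once; it reports no verdict.
The state is a dict: "time_s": time; "q": joint angles; "qd": joint speeds; "joint_torque": joint torques, N m; "eef_pos": TCP position; "tcp_rot": TCP orientation; "wrist_force": force on the tool from outside, world axes, zero at the start; "moment": the same for the moment, N m; "opening": finger opening in m.
Only numpy, scipy, OpenCV 4.12 (cv2) and the standard library are available. Lean on these libraries where they do the work, as an engineer would, in place of code of your own. Each camera call takes 0.05 s, during which the arm holds its last target.

## Working session

There is one attempt and no reset: what is moved stays moved. The work goes in short steps, Python scripts to look and compute and a tool call to move; the robot and the scene stay as the last step left them, time stands still between calls to the robot, and variables do not carry over. Pictures are saved under pics/ and viewed, and the job is handed in when it is done.

Besides the shell and the picture viewer there is one more tool, called as name([rows], argument=value, ...), one row to a line, values as JSON. step_arm: Moves the arm, as the interface text tells. Its arguments: {"type":"object","properties":{"increments":{"type":"array"},"grip":{"type":"number"}},"required":["increments"]}

```bash
ls; mkdir -p pics; python3 - <<'E'
from rig import bot, imaging
import cv2,numpy as np,pickle
s=bot.sense();print(s)
d={}
for n in("side","top"):
    c=imaging.camera(n);d[n]=c
    cv2.imwrite(f"pics/{n}0.png",c["frame"][...,::-1]);print(n,{k:v for k,v in c.items() if k not in("frame","z_map")})
pickle.dump(d,open("d0.pkl","wb"))
E
```

```text
pics
{'time_s': 0.0, 'q': array([-1.2451114 ,  0.47775965,  0.02235785,  1.55641689, -0.01153638,
        1.10933259, -0.08310304]), 'qd': array([ 0.00084429,  0.00055482, -0.00010828, -0.00205232,  0.0009936 ,
       -0.00020476, -0.00146152]), 'joint_torque': array([ 8.90372139e-04, -5.82842875e+01,  1.53527375e+00, -2.72610623e+01,
       -5.42486727e-02,  1.67323009e-02,  1.59384153e-04]), 'eef_pos': array([0.28347046, 0.61193285, 0.2217238 ]), 'tcp_rot': array([[ 4.20319761e-01, -6.52959603e-04, -9.07375816e-01],
       [ 9.07374295e-01, -1.66505575e-03,  4.20320255e-01],
       [-1.78528347e-03, -9.99998401e-01, -1.07377075e-04]]), 'wrist_force': array([0.18828284, 0.18550505, 0.68871384]), 'moment': array([-0.0009757 , -0.03085444,  0.0265522 ]), 'opening': 0.08769029458088434}
side {'fov_y': 42.24733171025924, 'cx': 320.08972774278084, 'cy': 194.43077855874736, 'dist_coeffs': array([-0.14184206,  0.        ,  0.        ,  0.        ,  0.        ]), 'position': array([0.96788309, 0.79114995, 0.52656996]), 'rotation': array([[-0.89779997,  0.22249917, -0.3800649 ],
       [ 0.44024919,  0.43058404, -0.78789469],
       [-0.01165603, -0.87469509, -0.48453342]])}
top {'fov_y': 51.36812005242426, 'cx': 319.84984604515444, 'cy': 199.01471793992914, 'dist_coeffs': array([0.00972194, 0.        , 0.        , 0.        , 0.        ]), 'position': array([0.5100273 , 0.03001187, 0.90249143]), 'rotation': array([[ 0.02764331, -0.99659624,  0.07766452],
       [-0.99927941, -0.02957201, -0.02379416],
       [ 0.02600987, -0.07695081, -0.99669557]])}
```

View pics/side0.png

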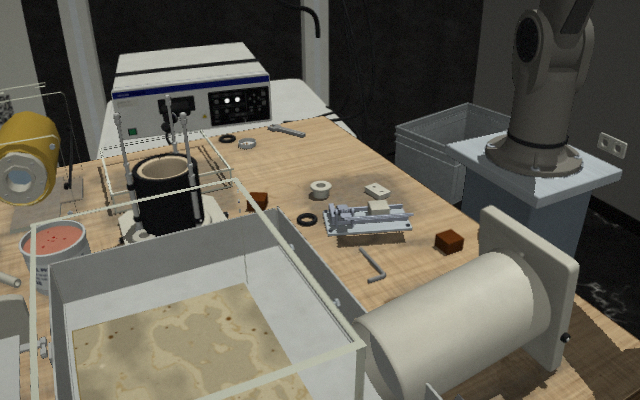

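View pics/top0.png

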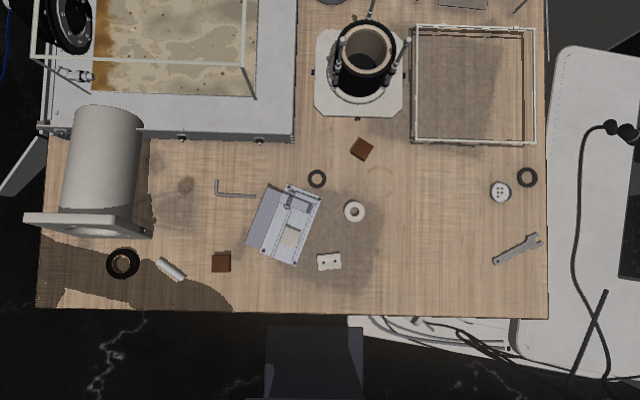

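```bash
cat > h.py <<'E'
import cv2,numpy as np,pickle
def K(c):
    f=200/np.tan(np.radians(c["fov_y"])/2); return np.array([[f,0,c["cx"]],[0,f,c["cy"]],[0,0,1]])
def rays(c,uv):
    p=cv2.undistortPoints(np.array(uv,float).reshape(-1,1,2),K(c),c["dist_coeffs"]).reshape(-1,2)
    return np.c_[p,np.ones(len(p))]@c["rotation"].T   # z_cam=1
def onz(c,uv,z):
    r=rays(c,uv); return c["position"]+r*((z-c["position"][2])/r[:,2])[:,None]
def proj(c,P):
    X=(np.array(P,float).reshape(-1,3)-c["position"])@c["rotation"]
    return cv2.projectPoints(X,np.zeros(3),np.zeros(3),K(c),c["dist_coeffs"])[0].reshape(-1,2)
def tri(cs,uvs):
    A=np.zeros((3,3));b=np.zeros(3);L=[]
    for c,uv in zip(cs,uvs):
        r=rays(c,[uv])[0];r/=np.linalg.norm(r);M=np.eye(3)-np.outer(r,r);A+=M;b+=M@c["position"];L.append((c,M))
    X=np.linalg.solve(A,b);return X,[np.linalg.norm(M@(X-c["position"])) for c,M in L]
def cloud(c):
    v,u=np.mgrid[0:400,0:640];r=rays(c,np.c_[u.ravel(),v.ravel()])
    return (c["position"]+r*c["z_map"].ravel()[:,None]).reshape(400,640,3)
E
python3 - <<'E'
from h import *
d=pickle.load(open("d0.pkl","rb"))
t=d["top"]["frame"][170:280,230:350,::-1];s=d["side"]["frame"][190:260,310:430,::-1]
cv2.imwrite("pics/top0c.png",cv2.resize(t,None,fx=5.4,fy=5.4,interpolation=cv2.INTER_CUBIC))
cv2.imwrite("pics/side0c.png",cv2.resize(s,None,fx=6.5,fy=6.5,interpolation=cv2.INTER_CUBIC))
P=cloud(d["top"]);
for uv in [(290,235),(270,220),(261,255),(297,265),(250,250),(300,280),(354,211),(328,262)]: print(uv,P[uv[1],uv[0]].round(3))
print(proj(d["side"],[[0.284,.612,.222]]))
E
```

```text
(290, 235) [0.501 0.069 0.03 ]
(270, 220) [0.531 0.112 0.037]
(261, 255) [0.456 0.131 0.001]
(297, 265) [ 0.437  0.054 -0.002]
(250, 250) [ 0.466  0.156 -0.004]
(300, 280) [ 0.405  0.046 -0.   ]
(354, 211) [ 0.556 -0.067 -0.002]
(328, 262) [ 0.446 -0.012  0.013]
[[758.5274609  224.63017138]]
```

View pics/top0c.png

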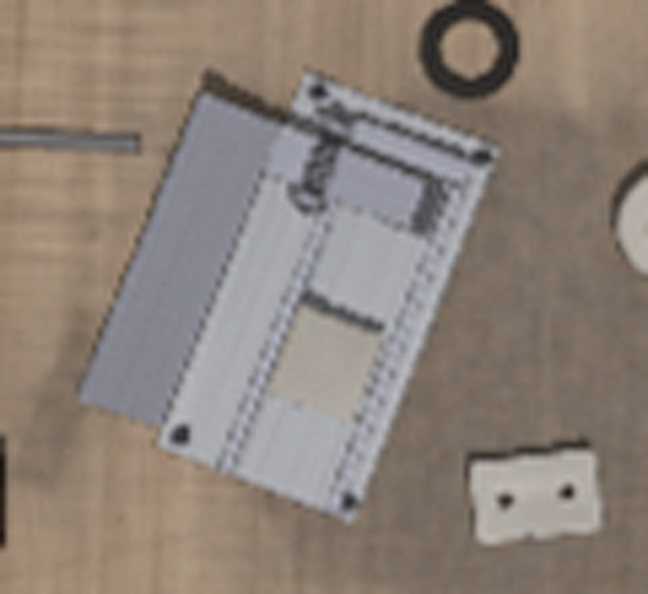

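View pics/side0c.png

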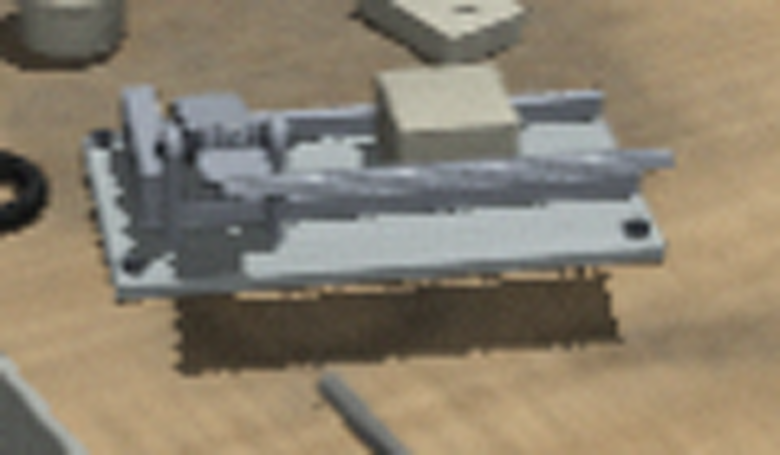

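```bash
python3 - <<'E'
from h import *
d=pickle.load(open("d0.pkl","rb"));T,S=d["top"],d["side"]
ct=np.array([(350,520),(497,150),(308,72),(160,443)])/5.4+[230,170]-.4
names=["NR","FR","FL","NL"]
P=onz(T,ct,.006);print(P.round(4))
for i in range(4):print(np.linalg.norm(P[i]-P[(i+1)%4]))
# side: NL (662,262 top edge ~248), FL(118,290), FR(88,140)
cs={"NL":(660,243),"FL":(120,288),"FR":(88,143)}
for n,uv in cs.items():
    uv=np.array(uv)/6.5+[310,190]-.4
    print(n,onz(S,[uv],.006).round(4),tri([T,S],[ct[names.index(n)],uv]))
# block mask
f=T["frame"].astype(int);hsv=cv2.cvtColor(T["frame"],cv2.COLOR_RGB2HSV)
for uv in [(290,240),(297,220),(280,240)]:print(uv,f[uv[1],uv[0]],hsv[uv[1],uv[0]])
m=((f[...,0]-f[...,2]>12)&(f.sum(2)>450)).astype(np.uint8)
n,l,st,ce=cv2.connectedComponentsWithStats(m)
k=l[240,290];print(st[k],ce[k])
c=max(cv2.findContours((l==k).astype(np.uint8),0,1)[0],key=cv2.contourArea)
r=cv2.minAreaRect(c);print(r);b=cv2.boxPoints(r);B=onz(T,b,.03);print(B.round(4),B.mean(0))
fs=S["frame"].astype(int);k=(fs[...,0]-fs[...,2]>12)
Pt=cloud(T);print("block z",np.median(Pt[l==l[240,290]][:,2]))
E
```

```text
[[0.4353 0.0589 0.006 ]
 [0.5835 0.0048 0.006 ]
 [0.6127 0.0815 0.006 ]
 [0.4635 0.1348 0.006 ]]
0.15780477924505384
0.08196170100224243
0.15839543666394404
0.08098414857328698
NL [[0.4638 0.1351 0.006 ]] (array([0.46351838, 0.13480859, 0.00572878]), [np.float64(3.3029952322585446e-05), np.float64(3.302995232270132e-05)])
FL [[0.6121 0.0848 0.006 ]] (array([0.61189073, 0.08207405, 0.00442982]), [np.float64(0.0010726247530566187), np.float64(0.00107262475305674)])
FR [[0.5848 0.0097 0.006 ]] (array([0.58322656, 0.00506916, 0.00317646]), [np.float64(0.0006316014761103302), np.float64(0.0006316014761103587)])
(290, 240) [168 163 155] [ 18  20 168]
(297, 220) [166 169 173] [107  10 173]
(280, 240) [148 143 135] [ 18  22 148]
[280 227  20  21 221] [289.92307692 237.26244344]
((290.0, 237.0), (15.795077323913574, 15.795077323913574), 21.037511825561523)
[[0.4867 0.0902 0.03  ]
 [0.5177 0.0794 0.03  ]
 [0.5067 0.0483 0.03  ]
 [0.4758 0.0591 0.03  ]] [0.49674555 0.0692399  0.03      ]
block z 0.029605387019948304
```

```bash
python3 - <<'E'
from h import *
d=pickle.load(open("d0.pkl","rb"));T,S=d["top"],d["side"]
a=np.radians(-19.9);R=np.array([[np.cos(a),-np.sin(a)],[np.sin(a),np.cos(a)]])
O=np.array([.4967,.0692])-R@[-.060,0]
print(O)
for n,c in(("top",T),("side",S)):
    P=cloud(c).reshape(-1,3);Q=np.c_[(P[:,:2]-O)@R,P[:,2]]*1000
    q=Q[(abs(Q[:,0])<150)&(abs(Q[:,1])<110)&(Q[:,2]>4)&(Q[:,2]<80)]
    print(n,len(q))
    # height map 
    H=np.full((22,18),np.nan)
    for i,x in enumerate(range(-130,60,9)):
        row=[]
        for y in range(92,-44,-7):
            s=q[(abs(q[:,0]-x)<4.5)&(abs(q[:,1]-y)<3.5)]
            row.append("%3d"%np.median(s[:,2]) if len(s) else "  .")
        print("%4d"%x," ".join(row))
E
```

```text
[0.55311729 0.04877723]
top 4531
-130   .   .   .   .   .   .   .   .   .   .   .   .   .   .   .   .   .   .   .   .
-121   .   .   .   .   .   4   .   .   .   .   .   .   .   .   .   .   .   .   4   .
-112   .   .   .   .   .   .   6   7   6   5  12   6   5   5   5   6  10   7   5   .
-103   .  52  53  49  45  41   7   6   5   6  12   5   6   6   5   5  12   7   4   .
 -94   .  49  53  50  45  41   8   5   7   6  12   6   5   7   5   6  13   6   7   .
 -85   .  52  53  49  44  40  36   5   6   5  12   6   6   5   6   5  11   6   6   .
 -76   .  51  52  49  44  40   7   6   6   6  13  29  30  28  29  29  13   6   6   .
 -67   .  51  53  49  45  41  35   6   5   6  14  29  30  29  29  29  13   6   5   .
 -58   .  52  53  50  45  41  36   4   5   7  14  29  30  30  29  29  14   5   5   4
 -49   .  51  52  48  44  41   8   5   5   5  14  30  29  30  28  29  12   6   5   4
 -40   .  52  52  49  46  41   6   5   5   5  12   5   6   8   6   6  12   6   7   .
 -31   .  51  53  49  45  41  21   5   5   6  13   6   6   5   5   6  11   5   4   .
 -22   .  52  53  49  45  40   7   6   6   6  1
[... 1982 characters left out ...]
   .  13  13   .   .
  -4   .  51  52   .   .   6   5   5  30  15  10  32  31  31  28   .  14   .   .   .
   5   .  53  52  51  47   4   5  36  37  12   9  34  32  32  30  28   .   .   .   .
  14   .  50  52   .  45  40   6  35  36   9  11  34  32  30   6   .  14   .   .   .
  23   .   .   .   .   .   6   5   5  23  31  13   .  26  26  25  24  24  25   .   .
  32   .   .   .   .   .   .   5   5   5   8  14  15  24  18  23  18  10  16   .   .
  41   .   .   .   .   .   .   5   7   5   5   5   5   4   5   4   4   5   7   6   .
  50   .   .   .   .   .   .   .   .   .   .   .   .   .   .   .   .   .   .   .   .
  59   .   .   .   .   .   .   .   .   .   .   .   .   6   5   7   6   .   .   .   .
```

```bash
python3 - <<'E'
from h import *
d=pickle.load(open("d0.pkl","rb"));T,S=d["top"],d["side"]
P=np.r_[cloud(T).reshape(-1,3),cloud(S).reshape(-1,3)]
print("cols y:",[round(y,2) for y in np.arange(.8,-.2,-.05)])
for x in np.arange(.15,.85,.05):
    print("%.2f"%x,*["%4d"%(1000*s[:,2].max()) if len(s:=P[(abs(P[:,0]-x)<.025)&(abs(P[:,1]-y)<.025)]) else "   ." for y in np.arange(.8,-.2,-.05)])
a=np.radians(-19.9);R=np.array([[np.cos(a),-np.sin(a)],[np.sin(a),np.cos(a)]]);O=np.array([.5531,.0488])
for q in [(-.093,.039),(-.022,.039)]:print(O+R@q, (O+R@q-[.28347,.61193])*100)
print((R@[1,0]))
E
```

```text
cols y: [np.float64(0.8), np.float64(0.75), np.float64(0.7), np.float64(0.65), np.float64(0.6), np.float64(0.55), np.float64(0.5), np.float64(0.45), np.float64(0.4), np.float64(0.35), np.float64(0.3), np.float64(0.25), np.float64(0.2), np.float64(0.15), np.float64(0.1), np.float64(0.05), np.float64(-0.0), np.float64(-0.05), np.float64(-0.1), np.float64(-0.15)]
0.15 -730 -730 -729 -730 -729 -727 -729 -731 -730 -730 -729 -729 -639    1    2    3    2    3    2    3
0.20 -732 -732 -728 -733 -731 -729 -729 -733 -730 -732 -731 -732 -730 -732 -730 -730 -727 -732 -635 -634
0.25    .    .    .    .    .    .    .    .    .    .    .    .    .    .    .    .    .    .    .    .
0.30    .    .    .    .    .    .    .    .    .    .    .    .    .    .    .    .    .    .    .    .
0.35    .    .    .    .    3    3    4    4    3    4    4    4    4    4    3    4    3    3    3    6
0.40    .    .    .    .    4    4    4   22   22   16   18   26   25    3    3    4    5    4    3    4
0.45    .    .    .    .    3    3    3   21   22   19   17   27   27   44   16   31   16   14    5    4
0.
[... 162 characters left out ...]
    4    4   56   55   42   28   26   27    5
0.60    .    .    2    6    3    3  136  150  147    4    5   10    9   55   57   44   27   20    4    5
0.65    .    .    .   12    4    3  130  143  139    4    4    4    4    4    3   10   12   26   26    4
0.70    .    .    .   11   59   86  122  135  132   84   84   85   84   86   84   84    5   26   29    4
0.75    .    .    .    .   20    6  113  127  125    7    6    6    7    7   78   83   15   15   15   16
0.80    .    .    .    .   16   49  199  198  198  199  200  199  199  198   82   86  248  138  244  244
[0.47892801 0.11712654] [ 19.54580066 -49.48034649]
[0.54568846 0.09295959] [ 26.22184637 -51.89704129]
[ 0.94028813 -0.34037955]
```

step_arm([
  [[0,0,2.5],0],
  [[0.5,-1.5,5],0.02],
  [[1.5,-4,7],0.05],
  [[2.7,-7,8],0.087],
  [[4,-10,8],0.087],
  [[5.2,-13,8],0.087],
  [[6.4,-16,8],0.087],
  [[7.6,-19,8],0.087],
  [[8.8,-22,8],0.087],
  [[10,-25,8],0.087],
  [[11.2,-28.2,8],0.087],
  [[12.4,-31.4,8],0.087],
  [[13.7,-34.6,8],0.087],
  [[15,-37.8,8],0.087],
  [[16.3,-41,8],0.087],
  [[17.4,-44,8],0.087],
  [[18.4,-46.7,8],0.087],
  [[19.2,-48.5,8],0.087],
  [[19.5,-49.5,8],0.087],
  [[19.5,-49.5,8],0.087],
], grip=0.66)

```text
time_s: 1.77
eef_pos: [0.4791, 0.1152, 0.3025]
tcp_rot: [[0.344, -0.0, -0.939], [0.939, -0.001, 0.344], [-0.001, -1.0, 0.0]]
wrist_force: [0.0, 0.4, 0.5]
opening: 0.0576
```

step_arm([
  [[0,0.1,-2],0],
  [[0,0.1,-5],0],
  [[0,0.1,-8],0],
  [[0,0.1,-11],0],
  [[0,0.1,-14],0],
  [[0,0.1,-17],0],
  [[0,0.1,-20],0],
  [[0,0.1,-21.5],0],
  [[0,0.1,-22],0],
  [[0,0.1,-22],0],
])

```text
time_s: 2.6
eef_pos: [0.4774, 0.1197, 0.0815]
tcp_rot: [[0.338, -0.003, -0.941], [0.941, -0.001, 0.338], [-0.002, -1.0, 0.003]]
wrist_force: [-0.2, -1.0, 0.5]
opening: 0.0581
```

```bash
cat > look.py <<'E'
import sys
from rig import bot, imaging
from h import *
n=sys.argv[1];d={}
s=bot.sense();print(s["time_s"],s["eef_pos"].round(4),s["wrist_force"].round(1),s["opening"])
for k in("side","top"):d[k]=imaging.camera(k)
pickle.dump(d,open(f"d{n}.pkl","wb"))
t=d["top"]["frame"][170:280,230:350,::-1];s=d["side"]["frame"][160:260,310:430,::-1]
cv2.imwrite(f"pics/c{n}.png",np.hstack([cv2.resize(t,(400,367),interpolation=2),cv2.resize(s,(400,367),interpolation=2)]))
E
python3 look.py 1
```

```text
2.6 [0.4774 0.1197 0.0815] [-0.2 -1.   0.5] 0.05805021793616717
```

View pics/c1.png

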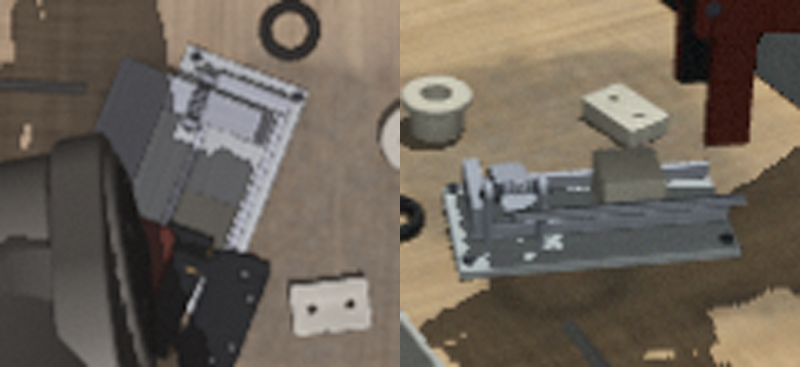

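step_arm([
  [[0.1,-0.2,-0.5],0],
  [[0.1,-0.2,-1.0],0],
  [[0.1,-0.2,-1.0],0],
  [[0.1,-0.2,-1.0],0],
])

```text
time_s: 3.03
eef_pos: [0.4798, 0.1165, 0.0728]
tcp_rot: [[0.34, 0.0, -0.94], [0.94, 0.0, 0.34], [0.0, -1.0, -0.0]]
wrist_force: [-0.3, -0.9, 0.1]
opening: 0.0579
```

```bash
python3 look.py 2; python3 - <<'E'
from h import *
d=pickle.load(open("d2.pkl","rb"));S=d["side"]
a=np.radians(-19.9);R=np.array([[np.cos(a),-np.sin(a)],[np.sin(a),np.cos(a)]]);O=np.array([.5531,.0488])
P=cloud(S).reshape(-1,3);Q=np.c_[(P[:,:2]-O)@R,P[:,2]]*1000
q=Q[(Q[:,0]>-130)&(Q[:,0]<-50)&(Q[:,1]>55)&(Q[:,1]<100)&(Q[:,2]>60)&(Q[:,2]<100)]
print(len(q),np.percentile(q,[2,20,50,80,98],axis=0).round(1))
q=Q[(Q[:,0]>-130)&(Q[:,0]<-50)&(Q[:,1]>-30)&(Q[:,1]<30)&(Q[:,2]>60)&(Q[:,2]<100)]
print(len(q),np.percentile(q,[2,20,50,80,98],axis=0).round(1))
c=np.array([.478,.118]);print((c-O)@R)
E
```

```text
3.0333 [0.4798 0.1165 0.0728] [-0.3 -0.9  0.1] 0.05792202865283388
181 [[-101.8   69.9   74.1]
 [ -97.2   73.8   78.6]
 [ -89.    75.2   86.8]
 [ -81.6   76.5   94.4]
 [ -79.    78.2   99.2]]
125 [[-95.4   3.   73.1]
 [-91.7   6.5  78.4]
 [-85.6   8.1  85.7]
 [-80.8   9.4  93. ]
 [-78.8  11.7  98.5]]
[-0.0941699   0.03950543]
```

step_arm([
  [[-0.3,0.1,0],0],
  [[-0.3,0.1,-1],0],
  [[-0.3,0.1,-2],0],
  [[-0.3,0.1,-2.7],0],
  [[-0.3,0.1,-3.2],0],
  [[-0.3,0.1,-3.7],0],
  [[-0.3,0.1,-4.0],0],
  [[-0.3,0.1,-4.0],0],
  [[-0.3,0.1,-4.0],0],
])

```text
time_s: 3.88
eef_pos: [0.4766, 0.1176, 0.0326]
tcp_rot: [[0.34, -0.0, -0.94], [0.94, 0.0, 0.34], [-0.0, -1.0, 0.0]]
wrist_force: [0.5, 0.9, 3.4]
opening: 0.0582
```

```bash
python3 look.py 3
```

```text
3.8833 [0.4766 0.1176 0.0326] [0.5 0.9 3.4] 0.0582443734318491
```

View pics/c3.png

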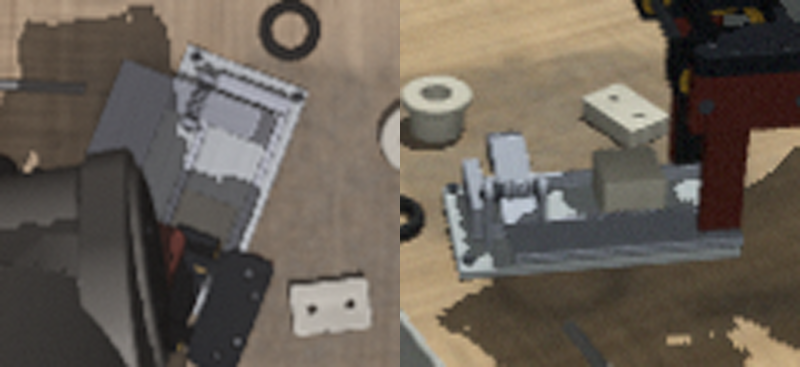

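step_arm([
  [[0,0,-0.4],0],
  [[0,0,-0.7],0],
  [[0,0,-0.9],0],
  [[0,0,-1.0],0],
  [[0,0,-1.0],0],
])

```text
time_s: 4.4
eef_pos: [0.4762, 0.1163, 0.0223]
tcp_rot: [[0.341, -0.001, -0.94], [0.94, -0.001, 0.341], [-0.002, -1.0, 0.001]]
wrist_force: [-2.2, -2.2, 5.3]
opening: 0.0582
```

```bash
python3 look.py 4
```

```text
4.4 [0.4762 0.1163 0.0223] [-2.2 -2.2  5.3] 0.058210201127805526
```

View pics/c4.png

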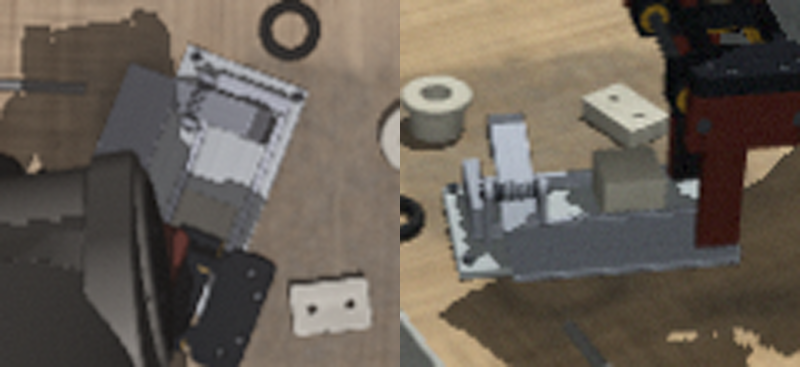

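step_arm([
  [[0.28,-0.1,0],0],
  [[0.56,-0.2,0],0],
  [[0.85,-0.31,0],0],
  [[1.13,-0.41,0],0],
  [[1.5,-0.54,0],0],
  [[1.88,-0.68,0],0],
  [[2.26,-0.82,0],0],
  [[2.63,-0.95,0],0],
  [[3.0,-1.09,0],0],
  [[3.38,-1.22,0],0],
  [[3.76,-1.36,0],0],
  [[4.14,-1.5,0],0],
  [[4.5,-1.63,0],0],
  [[4.8,-1.74,0],0],
  [[5.1,-1.85,0],0],
  [[5.4,-1.95,0],0],
  [[5.6,-2.03,0],0],
  [[5.6,-2.03,0],0],
])

```text
time_s: 6.0
eef_pos: [0.5334, 0.097, 0.0228]
tcp_rot: [[0.34, 0.001, -0.94], [0.94, -0.0, 0.34], [0.0, -1.0, -0.001]]
wrist_force: [-1.5, 1.4, 4.3]
opening: 0.0583
```

```bash
python3 look.py 5
```

```text
6.0 [0.5334 0.097  0.0228] [-1.5  1.4  4.3] 0.05833445875819719
```

View pics/c5.png

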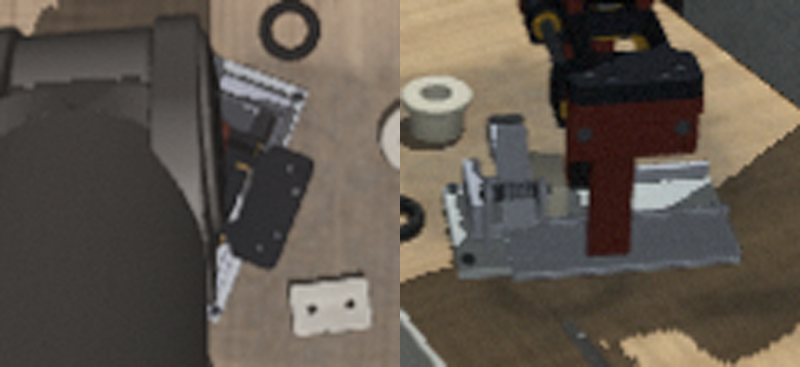

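step_arm([
  [[0.19,-0.07,0],0],
  [[0.38,-0.14,0],0],
  [[0.56,-0.2,0],0],
  [[0.75,-0.27,0],0],
  [[0.85,-0.31,0],0],
  [[0.85,-0.31,0],0],
])

```text
time_s: 6.6
eef_pos: [0.5416, 0.094, 0.0227]
tcp_rot: [[0.34, 0.0, -0.94], [0.94, 0.0, 0.34], [0.0, -1.0, -0.0]]
wrist_force: [-1.3, 1.3, 4.3]
opening: 0.0581
```

step_arm([
  [[0.09,-0.03,0],0],
  [[0.19,-0.07,0],0],
  [[0.19,-0.07,0],0],
])

```text
time_s: 6.85
eef_pos: [0.5422, 0.0936, 0.0225]
tcp_rot: [[0.34, -0.002, -0.94], [0.94, 0.0, 0.34], [-0.0, -1.0, 0.002]]
wrist_force: [-5.3, 1.3, 5.1]
opening: 0.058
```

step_arm([
  [[0.09,-0.03,0],0],
  [[0.09,-0.03,0],0],
  [[0.09,-0.03,0],0],
])

```text
time_s: 7.1
eef_pos: [0.5423, 0.0935, 0.0224]
tcp_rot: [[0.34, -0.003, -0.94], [0.94, 0.0, 0.34], [-0.001, -1.0, 0.003]]
wrist_force: [-7.0, 2.4, 7.0]
opening: 0.058
```

```bash
python3 look.py 6;python3 - <<'E'
from h import *
d=pickle.load(open("d6.pkl","rb"))
s=d["side"]["frame"][190:250,330:410,::-1];cv2.imwrite("pics/s6.png",cv2.resize(s,(800,600),interpolation=2))
E
```

```text
7.1 [0.5423 0.0935 0.0224] [-7.   2.4  7. ] 0.05795775676259269
```

View pics/s6.png

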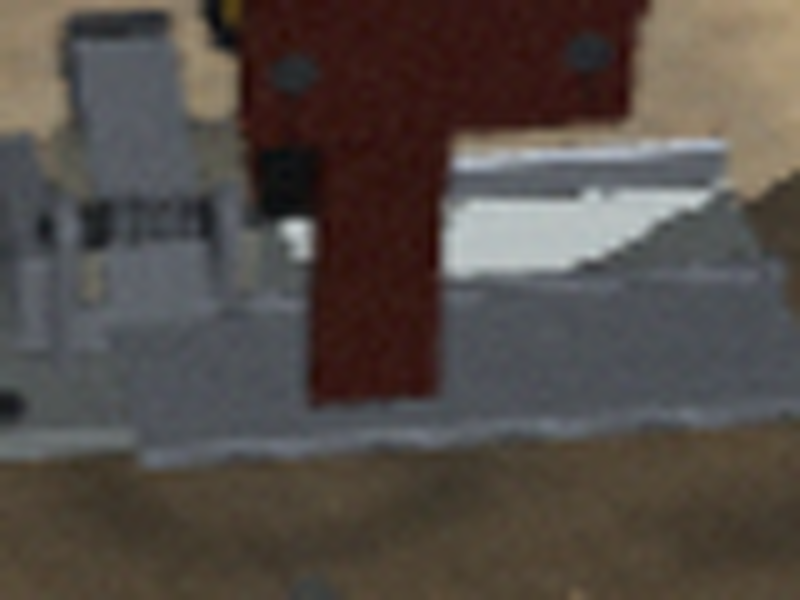

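step_arm([
  [[-0.28,0.1,0],0],
  [[-0.66,0.24,0],0],
  [[-1.22,0.44,0],0],
  [[-1.88,0.68,0],0],
  [[-2.54,0.92,0],0],
  [[-3.2,1.16,0],0],
  [[-3.86,1.4,0],0],
  [[-4.5,1.63,0],0],
  [[-5.0,1.81,0],0],
  [[-5.0,1.81,0],0],
])

```text
time_s: 8.03
eef_pos: [0.4923, 0.1118, 0.0225]
tcp_rot: [[0.339, -0.002, -0.941], [0.941, 0.0, 0.339], [-0.001, -1.0, 0.002]]
wrist_force: [-0.4, 2.0, 3.4]
opening: 0.0582
```

```bash
python3 look.py 7;python3 - <<'E'
from h import *
d=pickle.load(open("d7.pkl","rb"))
s=d["side"]["frame"][190:250,330:410,::-1];cv2.imwrite("pics/s7.png",cv2.resize(s,(800,600),interpolation=2))
t=d["top"]["frame"][170:260,250:350,::-1];cv2.imwrite("pics/t7.png",cv2.resize(t,None,fx=6,fy=6,interpolation=2))
E
```

```text
8.0333 [0.4923 0.1118 0.0225] [-0.4  2.   3.4] 0.058154240164837306
```

View pics/s7.png

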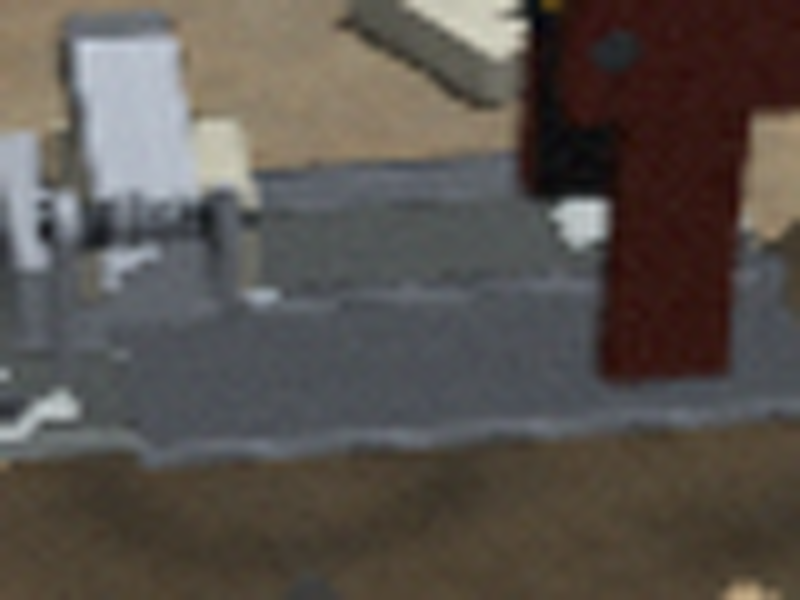

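View pics/t7.png

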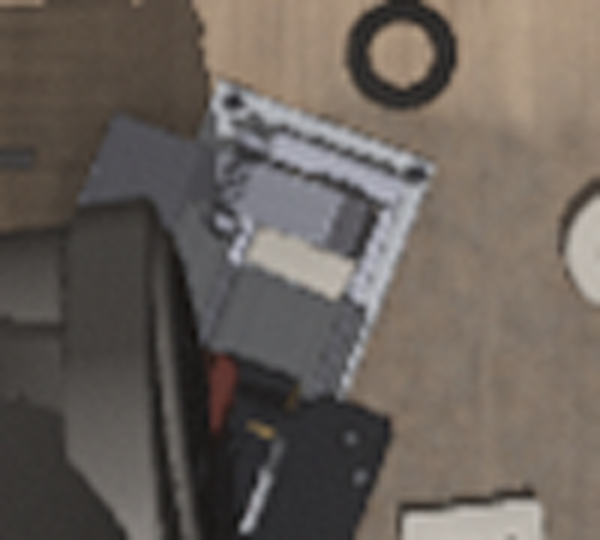

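```bash
python3 - <<'E'
from h import *
d=pickle.load(open("d7.pkl","rb"));T=d["top"];S=d["side"]
a=np.radians(-19.9);R=np.array([[np.cos(a),-np.sin(a)],[np.sin(a),np.cos(a)]]);O=np.array([.5531,.0488])
def F(p):p=np.atleast_2d(p);return (np.c_[(p[:,:2]-O)@R,p[:,2]]*1000).round(1)
c=lambda l:np.array(l)/6+[250,170]-.4
print("rear edge",F(onz(T,c([(243,262),(290,281),(340,299)]),.030)))
cs=lambda l:np.array(l)/10+[330,190]-.45
print("side rear top/R corner",F(onz(S,cs([(240,120),(258,200)]),.030)))
print("base FL,FR",F(onz(T,c([(217,82),(435,165)]),.006)))
print("stop top front edge",F(onz(T,c([(258,153),(375,195)]),.026)))
d0=pickle.load(open("d0.pkl","rb"))
# initial rear edge
print("init rear",F(onz(T,np.array([(272,398),(353,422)])/5.4+[230,170]-.4,.03)))
P=cloud(T).reshape(-1,3);Q=np.c_[(P[:,:2]-O)@R,P[:,2]]*1000
for x in range(-30,36,2):
    s=Q[(abs(Q[:,0]-x)<1)&(abs(Q[:,1]-(-4))<11)];print(x,len(s),np.percentile(s[:,2],[10,50,90]).round() if len(s) else "")
E
```

```text
rear edge [[-13.9  18.2  30. ]
 [-14.1   0.5  30. ]
 [-13.5 -18.   30. ]]
side rear top/R corner [[-15.  -16.1  30. ]
 [-13.4  14.2  30. ]]
base FL,FR [[ 43.5  52.5   6. ]
 [ 44.5 -31.7   6. ]]
stop top front edge [[ 23.8  27.8  26. ]
 [ 25.1 -15.9  26. ]]
init rear [[-79.7  14.6  30. ]
 [-76.9 -17.9  30. ]]
-30 10 [4. 6. 7.]
-28 10 [3. 5. 6.]
-26 10 [5. 6. 9.]
-24 10 [3. 5. 8.]
-22 8 [4. 6. 8.]
-20 9 [4. 6. 7.]
-18 11 [4. 6. 8.]
-16 10 [ 4.  5. 10.]
-14 10 [ 5. 29. 32.]
-12 10 [28. 29. 31.]
-10 10 [28. 30. 31.]
-8 11 [28. 29. 32.]
-6 11 [29. 31. 31.]
-4 10 [29. 30. 31.]
-2 11 [28. 30. 47.]
0 12 [33. 54. 56.]
2 11 [50. 53. 56.]
4 11 [50. 54. 56.]
6 10 [52. 54. 55.]
8 12 [51. 53. 56.]
10 10 [50. 53. 56.]
12 10 [52. 54. 55.]
14 10 [52. 54. 55.]
16 10 [50. 52. 57.]
18 10 [51. 53. 55.]
20 2 [30. 30. 30.]
22 9 [10. 23. 31.]
24 10 [23. 26. 28.]
26 10 [24. 26. 28.]
28 10 [26. 26. 28.]
30 10 [26. 26. 28.]
32 7 [24. 24. 27.]
34 6 [4. 6. 8.]
```

step_arm([
  [[0,0,0.3],0],
  [[0,0,0.6],0],
  [[0,0,0.9],0],
  [[0,0,1.3],0],
  [[0,0,1.7],0],
  [[0,0,2.2],0],
  [[0,0,2.8],0],
  [[0,0,3.5],0],
  [[0,0,4.5],0],
  [[0,0,6],0],
  [[0,0,8],0],
  [[0,0,11],0],
  [[-0.5,2,14],0],
  [[-1.5,4,17],0],
  [[-2.5,7,20],0],
  [[-3.5,10,22],0],
  [[-5,13,24],0],
  [[-6,16,25],0],
  [[-7,18,25],0],
  [[-7,18,25],0],
])

```text
time_s: 9.8
eef_pos: [0.4215, 0.2964, 0.2743]
tcp_rot: [[0.333, 0.001, -0.943], [0.943, 0.003, 0.333], [0.003, -1.0, 0.0]]
wrist_force: [0.2, -0.0, -0.8]
opening: 0.0581
```

```bash
python3 look.py 8;python3 - <<'E'
from h import *
d=pickle.load(open("d8.pkl","rb"));T=d["top"];S=d["side"]
cv2.imwrite("pics/t8.png",T["frame"][...,::-1])
s=S["frame"][190:250,330:410,::-1];cv2.imwrite("pics/s8.png",cv2.resize(s,(800,600),interpolation=2))
E
```

```text
9.8 [0.4215 0.2964 0.2743] [ 0.2 -0.  -0.8] 0.058077481802766964
```

View pics/t8.png

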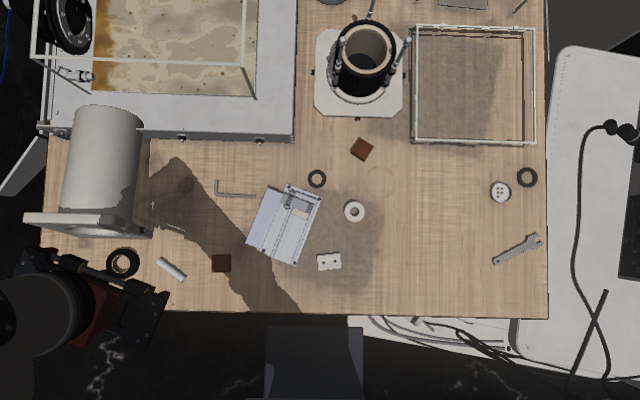

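View pics/s8.png

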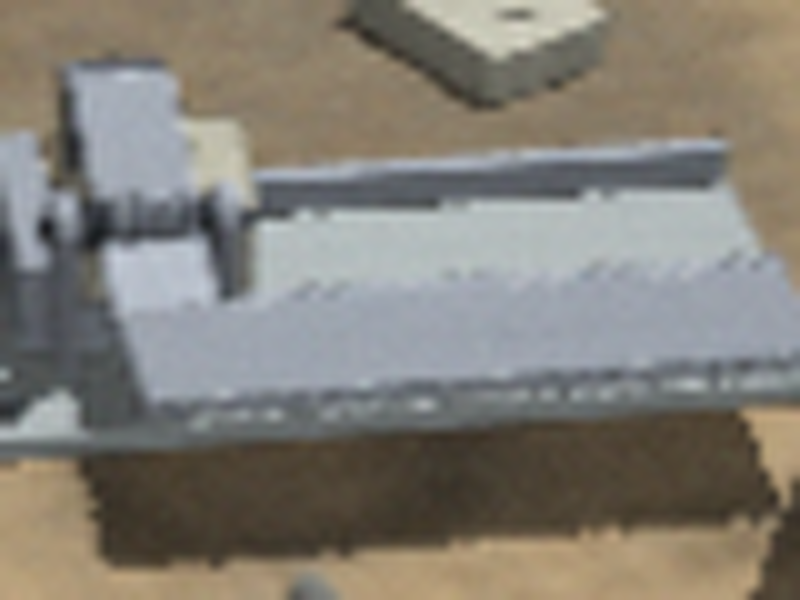

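View pics/c8.png

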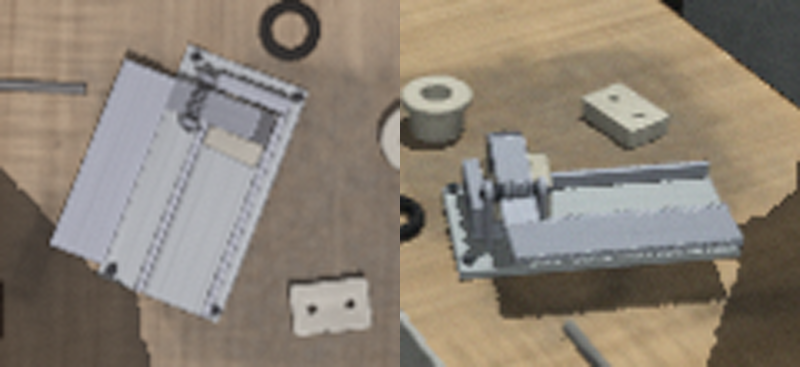

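```bash
python3 - <<'E'
from h import *
a=np.radians(-19.9);R=np.array([[np.cos(a),-np.sin(a)],[np.sin(a),np.cos(a)]]);O=np.array([.5531,.0488])
d=pickle.load(open("d8.pkl","rb"));P=cloud(d["top"]);Q=np.dstack([(P[...,:2]-O)@R,P[...,2:]])*1000
q=Q.reshape(-1,3);q=q[(q[:,0]>-95)&(q[:,0]<10)&(q[:,1]>52)&(q[:,1]<78)&(q[:,2]>15)]
s=np.polyfit(q[:,1],q[:,2],1);print("plate slope deg",np.degrees(np.arctan(s[0])),"flap",np.pi/6-np.arctan(s[0]))
b=Q.reshape(-1,3);b=b[(b[:,0]>-60)&(b[:,0]<-2)&(abs(b[:,1])<14)&(b[:,2]>22)]
print("block top z",np.percentile(b[:,2],[5,50,95]),"x min",np.percentile(b[:,0],[0,3,97]))
for y in(-12,-6,0,6,12):
    t=b[abs(b[:,1]-y)<3];print(y,t[:,0].min().round(1))
c=lambda l:np.array(l)/(400/120)+[230,170]-.35
e=onz(d["top"],c([(52,0)]),.006)
f=lambda uv,z:(((onz(d["top"],c(uv),z)[:,:2]-O)@R)*1000).round(1)
print("rear",f([(204,147),(258,166)],.03),"base NR,FR",f([(216,320),(306,93)],.006))
d0=pickle.load(open("d0.pkl","rb"))
D=np.abs(d["top"]["frame"].astype(int)-d0["top"]["frame"]).sum(2)
# bystander shift check by normalized templates
g0=cv2.cvtColor(d0["top"]["frame"],7);g=cv2.cvtColor(d["top"]["frame"],7)
for n,(u,v) in dict(flat=(328,262),bush=(354,211),ring=(317,178),key=(233,190),brown=(362,149),brown2=(221,262)).items():
    h=20;r=cv2.matchTemplate(g[v-h-8:v+h+8,u-h-8:u+h+8],g0[v-h:v+h,u-h:u+h],5);_,m,_,l=cv2.minMaxLoc(r);print(n,l[0]-8,l[1]-8,round(m,3))
E
```

```text
plate slope deg 6.415083346666816 flap 0.4116344494091061
block top z [27.23123487 29.50632915 31.66630325] x min [-15.06867989 -14.38199269  -2.71671877]
-12 -15.1
-6 -14.7
0 -14.3
6 -13.5
12 -13.1
rear [[-14.3  16.4]
 [-12.9 -19.6]] base NR,FR [[-113.7  -30.5]
 [  43.1  -30.7]]
flat 0 0 0.999
bush 0 0 0.999
ring 0 0 0.999
key 0 0 0.797
brown 0 0 0.999
brown2 0 0 0.7
```

```bash
python3 -c "
from rig import bot
print(bot.sign_off())"
```

```text
the job is handed in; nothing more can be done
None
```

I loaded the block and handed the job in at about 10 s on the robot's clock. The left fingertip held the thumb plate down while the right one pushed the white block under the flap to the back stop. The flap then closed onto the block and the arm moved clear.

**Block home:** at the stop the push met firm resistance, about 7 N, with no further motion. The block's rear edge measured x ≈ -13.6 mm in my fixture frame. Correcting for that frame's offset of about -1.3 mm gives ≈ -12.3 mm against the nominal -12. This is good to about 1 mm, so a gap of that size cannot be ruled out from the pictures.

**Flap closed on the block:** the plate slope gives a flap angle of about 0.41 rad, against 0.42 expected when it rests on the block. The block's top is at about 29.5 mm against 30 nominal, so it is not tipped.

**Loose parts:** the flat spacer, bush, seal ring and one brown look-alike match the start picture with no shift (match 0.999). The hex key and the other brown block also show no shift, but their matches are weaker (0.80 and 0.70). I put that down to the arm's shadow, visible in the last picture, but did not check it further.

**Disagreement:** the base plate measured about 157 mm long against the given 160 mm, which I took as corner-picking error.

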